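# Sort potted LED drivers by feel and index them to the test head

### The arm

A 6-joint arm with a two-finger parallel gripper is mounted at the origin on the work surface; the furniture and walls round the work are solid. World frame = base frame: x ahead of the robot, y to its left, z up, the work surface at z = 0. Lengths are in m, angles in degrees, forces in N, time in s.
With the tool pointing down it reaches from about 0.25 to 0.725 m from the base axis. Payload 9.7 kg.
Tool frame: the origin (TCP) lies midway between the tips of the shut fingers; the grasp point (between the pads) lies bot.hold_point_z behind it (bot.hold_point_z is the distance from the TCP to the grasp point, in m); z points along the fingers, y is the line along which they close (so a half turn about z gives the same grasp; the last joint's range is limited). The gripper opens to 85 mm and grips with 20 to 120 N. Pads are 22 mm wide; open, the fingers measure 114 mm over their backs; the gripper's body (76 mm by 85 mm) begins 54 mm behind the grasp point. The pads swing forward as they close: fully open they stand 13 mm farther back than shut.
Start: joints at [-70.245, 4.979, 10.078, 95.1, 0, 90], TCP at [0.186, -0.518, 0.231] pointing down, gripper open.
Joint ranges: [-179.16, 179.16], [-48.56, 103.87], [-65.8, 70.77], [-126.05, 130.52], [-82.76, 87.17], [-180, 180]. Speed limits (degrees/s): [127.2, 127.2, 147.25, 180, 180, 180].

### API

Orientations are given as [roll, pitch, yaw] about the fixed x, y, z axes, in that order (R = Rz(yaw) Ry(pitch) Rx(roll)).
In Python, from workcell import bot, camera, camera_model, ticket gives the robot as it stands.
- The arm moves only by the tool send_rows, never from a script. Its argument "targets" is text: rows parted by semicolons, each of 5 numbers parted by spaces: the shift along the tool's x, y, z in mm, then the turn about the tool's z in degrees, then the closure in counts, from 0 (fully open) to 255 (shut). A call has 1 to 20 rows; each row is the pose to reach, as a shift and turn from the pose commanded when the call began, along the tool's axes at that moment; what a row does not reach only later rows make up. A row lasts 1/8 s, in which the tool goes at most 62.5 mm and 10.7 degrees, less where a joint would pass 70% of its speed; a pose out of reach is approached as far as the arm can. A call with a gripper value outside its range is refused whole. The fingers move at their own pace and stop on an object; "newtons" is the grip in N (left out, the last holds). Time passes only in rows, so rows that repeat a pose let the fingers close. It gives the time, the measured TCP pose, the force, the opening and the grip force at its end, in the units of the state.
- bot.get_obs(): the state, without advancing time (a new reading comes with each control period).
- camera(name): name is "side" or "top"; returns the picture (480x640x3 uint8, blue, green, red); there is no depth.
- camera_model(name): a dict with "K" (3x3 intrinsics, pixels), "pose" (4x4, takes a point from camera to world coordinates). Camera axes: x right, y down, z forward; pixel columns grow to the right and rows downward; lengths in m; the calibration is good to about 2 mm. A picture is of the moment at which its call begins. camera_model takes no time and is no camera call.
- ticket.job_done(): hands the job in; it is judged then, once.
The state is a dict: "time": time; "q": joint angles; "qd": joint speeds; "joint_efforts": joint torques, N m; "ee_pos": TCP position; "tcp_rot": TCP orientation; "wrist_force": force on the tool from outside, world axes, zero at the start; "torque": the same for the moment, N m; "opening": finger opening in m; "grasp_force": force on a finger pad.
Only numpy, scipy, OpenCV 4.12 (cv2) and the standard library are available. Lean on these libraries where they do the work, as an engineer would, in place of code of your own. Each camera call takes 0.05 s, during which the arm holds its last target. There are 200 camera calls.

### The job

Find out by lifting them which of the LED driver modules are potted (heavy) and which are empty shells (light). Clear the screwdriver off the slide onto the black mat, set every potted module down flat in a nest of the carriage while it is still in its loading notch, and lay every empty shell flat in the orange tray. Once all of them are sorted, pull the red index knob up, slide the carriage one notch to the test head and let the knob drop fully home, leaving the glue bottle where it is.

Things in the scene. Friction and masses are not known exactly. Their poses are not given: they have to be found in the camera images.
- module_1: LED driver module: grey-white plastic box with a yellow patch on its lid, 36 mm (own x) by 50 mm (own y) by 32 mm high; origin at the centre of its underside, z up. Either potted with resin (about 0.42 kg, give or take 15 percent) or an empty shell (about 0.07 kg); both look the same. It may be absent from a run.
- module_2: LED driver module: grey-white plastic box with a yellow patch on its lid, 36 mm (own x) by 50 mm (own y) by 32 mm high; origin at the centre of its underside, z up. Either potted with resin (about 0.42 kg, give or take 15 percent) or an empty shell (about 0.07 kg); both look the same. It may be absent from a run.
- module_3: LED driver module: grey-white plastic box with a yellow patch on its lid, 36 mm (own x) by 50 mm (own y) by 32 mm high; origin at the centre of its underside, z up. Either potted with resin (about 0.42 kg, give or take 15 percent) or an empty shell (about 0.07 kg); both look the same. It may be absent from a run.
- module_4: LED driver module: grey-white plastic box with a yellow patch on its lid, 36 mm (own x) by 50 mm (own y) by 32 mm high; origin at the centre of its underside, z up. Either potted with resin (about 0.42 kg, give or take 15 percent) or an empty shell (about 0.07 kg); both look the same. It may be absent from a run.
- module_5: LED driver module: grey-white plastic box with a yellow patch on its lid, 36 mm (own x) by 50 mm (own y) by 32 mm high; origin at the centre of its underside, z up. Either potted with resin (about 0.42 kg, give or take 15 percent) or an empty shell (about 0.07 kg); both look the same. It may be absent from a run.
- slide_bed: Aluminium bed of the dividing slide, fixed to the table: 100 mm (own x) by 350 mm (own y), 12 mm thick, on 20 mm feet, so that its top is 32 mm above the table; origin at table height under its centre. A blue test head, 20 mm thick and 45 mm high, stands on it across its +y end (its inner face at own y = +155 mm). The carriage runs along the bed's own +y, towards the test head.
- carriage (a joint): Travel of the steel carriage along the bed's +y, in m: 0 = loading notch, 0.075 = test notch, the next and only other notch; end stops at -0.002 and 0.078. The carriage plate is 96 by 240 mm, with its leading edge 95 mm towards the test head from nest_2, and takes about 2.5 N to slide once the index pin is out. In a notch it has about 1 mm of play.
- plunger (a joint): Lift of the spring index plunger, in m: 0 = pin dropped home in a notch, 0.014 = fully up. The spring pushes it down with about 4.5 N at 0 and 8.5 N at the top. The pin leaves its notch at about 0.009; let go between the notches, it rides on the strip at about 0.009 and drops home by itself when the carriage reaches a notch.
- knob_grip (a point): Centre of the plunger's red round knob, which stands upright at the trailing end of the carriage and moves with it: 25 mm in diameter, from 12 mm below this point to 14 mm above it. Pull it straight up.
- nest_1 (a point): Centre of the floor of nest 1 on the carriage, 41 mm above the table, axes as the bed's. The nest takes one module with its 36 mm width along own x (either way round): it is 44 mm (x) by 56 mm (y) inside, with rims 5 mm high on the x sides and ribs 7 mm high on the y sides. Nests are 60 mm apart.
- nest_2 (a point): Centre of the floor of nest 2 on the carriage, 41 mm above the table, axes as the bed's. The nest takes one module with its 36 mm width along own x (either way round): it is 44 mm (x) by 56 mm (y) inside, with rims 5 mm high on the x sides and ribs 7 mm high on the y sides. Nests are 60 mm apart.
- nest_3 (a point): Centre of the floor of nest 3 on the carriage, 41 mm above the table, axes as the bed's. The nest takes one module with its 36 mm width along own x (either way round): it is 44 mm (x) by 56 mm (y) inside, with rims 5 mm high on the x sides and ribs 7 mm high on the y sides. Nests are 60 mm apart.
- rework_tray: Orange open tray, fixed: 150 mm (own x) by 120 mm (own y), 12 mm high, walls 4 mm, floor about 4 mm thick; origin at the centre of its underside.
- tool_mat: Black rubber tool mat, fixed: 160 mm (own x) by 120 mm (own y), 3 mm thick; origin at the centre of its underside.
- screwdriver: Screwdriver with a red handle, 191 mm long along own y, lying on the bed between carriage and test head; origin under its middle, handle towards own +y.
- handle (a point): Centre of the screwdriver's handle, on its axis: the handle is 90 mm long (own y), 22 to 26 mm thick, its underside 13 mm below this point.
- glue_bottle: Standing white glue bottle with a red cap, 34 mm across, 100 mm high; origin at the centre of its underside. Not part of the job.

How it is judged:
By the outcome, as a careful person would: the job done as asked, in the order asked, and still so for the second after the job is handed in, with the robot touching nothing.
Of module_1, module_2, module_3, module_4, module_5 only 4 to 5 are there at a start; the rules pass over those that are not, and their reading is None.
At some moment in a run one of module_1, module_2, module_3, module_4, module_5, screwdriver may be knocked a few centimetres aside while the robot is not near it.
Once in a run the grip may slacken for a moment while it holds something.
It also fails if it takes over 208 s, if anything falls off the work surface, if the arm or the gripper's body presses on something with over 40 N, if the wrist force passes 120 N, or if a joint passes its speed limit or range.

## Working session

There is one attempt and no reset: what is moved stays moved. The work goes in short steps, Python scripts to look and compute and a tool call to move; the robot and the scene stay as the last step left them, time stands still between calls to the robot, and variables do not carry over. Pictures are saved under pics/ and viewed, at most 14 in all, crops included, and the job is handed in when it is done.

Besides the shell and the picture viewer there is one more tool, called as name(argument=value, ...) on one line, values as JSON. send_rows: Moves the arm, as the interface text tells. Its arguments: {"type":"object","properties":{"targets":{"type":"string"},"newtons":{"type":"number"}},"required":["targets"]}

```bash
mkdir -p pics; ls
python3 - <<'E'
from workcell import bot, camera, camera_model, ticket
import cv2
print(bot.get_obs(), bot.hold_point_z)
for n in("top","side"):
    cv2.imwrite(f"pics/{n}0.png",camera(n)); m=camera_model(n); print(n,m["K"],m["pose"])
E
```

```text
pics
{'time': 0.0, 'q': array([-7.02426166e+01,  5.01166506e+00,  1.00355351e+01,  9.51008912e+01,
       -5.98862196e-04,  8.99992342e+01]), 'qd': array([-0.03352493,  0.03682494, -0.19968546, -0.00684993, -0.08829375,
        0.0302741 ]), 'joint_efforts': array([-2.02136757e-04, -5.20393610e+01,  4.64799356e+01,  1.66670285e-02,
        1.72499158e-04, -1.44438616e-05]), 'ee_pos': array([ 0.18583962, -0.51740538,  0.23058734]), 'tcp_rot': array([-1.79922979e+02,  5.97832200e-04,  1.97581500e+01]), 'wrist_force': array([-0.17560181,  0.41039084,  0.38214979]), 'torque': array([ 0.00421093, -0.02081303, -0.02864815]), 'grasp_force': 0.0, 'opening': 0.08528884534788196} 0.0187
top [[595.32993665   0.         318.52863511]
 [  0.         595.32993665 235.59422937]
 [  0.           0.           1.        ]] [[ 0.02496868 -0.99409937  0.10556045  0.42143953]
 [-0.99965156 -0.02573259 -0.00588077 -0.0063364 ]
 [ 0.00856242 -0.10537683 -0.9943955   1.32594835]
 [ 0.          0.          0.          1.        ]]
side [[617.12774984   0.         331.60869266]
 [  0.         617.12774984 245.99123484]
 [  0.           0.           1.        ]] [[-0.88212613 -0.25359492  0.39691701 -0.09259004]
 [-0.47092532  0.45856752 -0.75362137  1.24434311]
 [ 0.0091013  -0.85170737 -0.52393866  0.9457101 ]
 [ 0.          0.          0.          1.        ]]
```

```bash
sleep 1
```

```text
(no output)
```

View pics/top0.png

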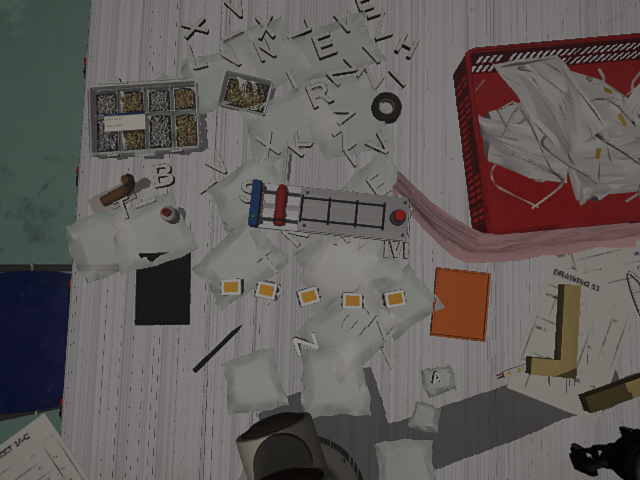

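View pics/side0.png

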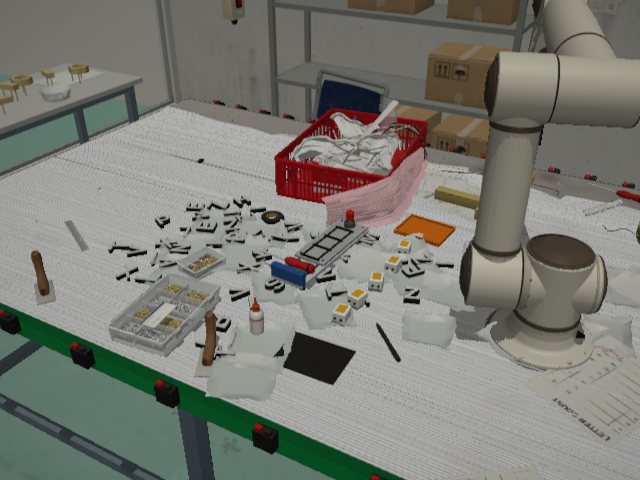

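The top view shows five modules in a row near (232,287), (267,290), (309,296), (352,300) and (396,298). The bed is at about (330,208) with the head on the left, the red handle is at (281,205), the knob at (399,215), the tray at (461,304), the mat at (163,289) and the bottle at (170,214).

Run:
```python
import cv2
a=cv2.imread("pics/top0.png")
cv2.imwrite("pics/c1.png",cv2.resize(a[135:255,240:420],None,fx=4.4,fy=4.4,interpolation=cv2.INTER_CUBIC))
cv2.imwrite("pics/c2.png",cv2.resize(a[265:345,210:410],None,fx=4,fy=4,interpolation=cv2.INTER_CUBIC))
```

```text
(no output)
```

View pics/c1.png

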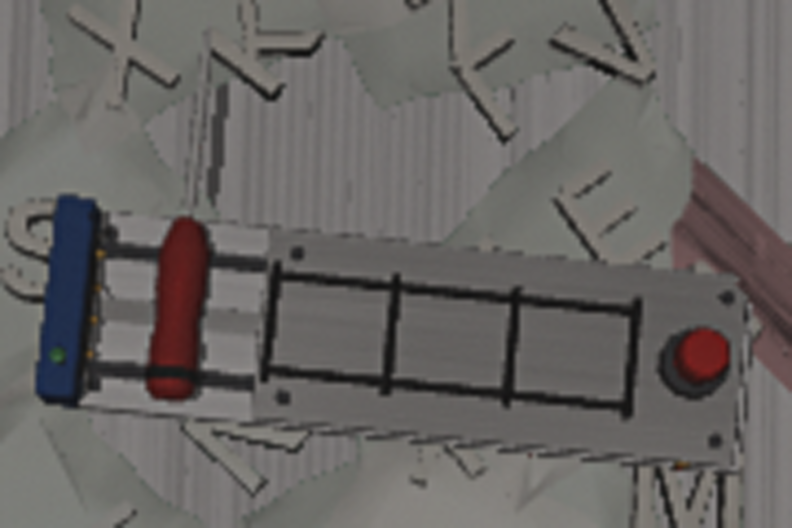

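View pics/c2.png

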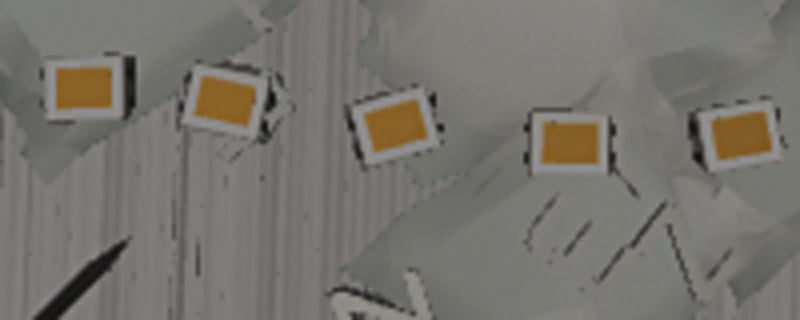

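The crops show the rib grid corners at about (275,272), (635,303), (268,373) and (628,408) in c1, and the handle running from (190,220) to (170,395). In c2 all five modules have their long sides roughly along world y.

```bash
cat > h.py <<'E'
import numpy as np, cv2
from workcell import bot, camera, camera_model, ticket
def ray(n,p):
    m=camera_model(n); T=m["pose"]; d=T[:3,:3]@np.linalg.inv(m["K"])@[p[0],p[1],1.]; return T[:3,3],d/np.linalg.norm(d)
def at(n,p,z):
    o,d=ray(n,p); return o+d*(z-o[2])/d[2]
def tri(a,b):
    (o1,d1),(o2,d2)=ray("top",a),ray("side",b)
    s=np.linalg.lstsq(np.c_[d1,-d2],o2-o1,rcond=None)[0]; p,q=o1+s[0]*d1,o2+s[1]*d2
    return (p+q)/2,np.linalg.norm(p-q)
def proj(n,P):
    m=camera_model(n);T=m["pose"];c=m["K"]@(T[:3,:3].T@(np.array(P)-T[:3,3])); return c[:2]/c[2]
def mods(img,z=0.032,box=(200,420,230,330)):
    "orange patches -> x,y,long-axis angle"
    h=cv2.cvtColor(img,cv2.COLOR_BGR2HSV); m=cv2.inRange(h,(12,120,90),(25,255,255))
    x0,x1,y0,y1=box; k=np.zeros_like(m); k[y0:y1,x0:x1]=m[y0:y1,x0:x1]
    for c in cv2.findContours(k,0,2)[0]:
        if 60<cv2.contourArea(c)<600:
            r=cv2.minAreaRect(c); B=np.array([at("top",p,z)[:2] for p in cv2.boxPoints(r)])
            e=B[1]-B[0],B[2]-B[1]; l=max(e,key=np.linalg.norm)
            print(np.round(at("top",r[0],z),4),"long axis deg %.1f"%(np.degrees(np.arctan2(l[1],l[0]))%180),[round(np.linalg.norm(i)*1e3) for i in e],np.round(r[0]))
def go(x,y,z,yaw):
    "shift in tool axes mm, turn deg, from the measured pose"
    o=bot.get_obs(); p=o["ee_pos"]; t=o["tcp_rot"][2]; c,s=np.cos(np.radians(t)),np.sin(np.radians(t))
    d=(np.array([x,y,z])-p)*1e3
    print("now",np.round(p,4),round(t,2),"-> %.1f %.1f %.1f turn %.1f"%(c*d[0]+s*d[1],s*d[0]-c*d[1],-d[2],-((yaw-t+180)%360-180)))
E
python3 - <<'E'
from h import *
a=cv2.imread("pics/top0.png"); mods(a)
C=lambda p:(p[0]/4.4+240-.4,p[1]/4.4+135-.4)
print("nest corners",*[np.round(at("top",C(p),.047),4) for p in((275,272),(635,303),(628,408),(268,373))],sep="\n")
print("plate edge z.04",[np.round(at("top",C(p),.041),4) for p in((268,230),(255,415),(745,280),(728,465))])
print("handle",[np.round(at("top",C(p),.045),4) for p in((190,220),(170,396),(157,310),(207,310))])
print("head inner top",[np.round(at("top",C(p),.077),4) for p in((97,205),(76,402))])
print("knob",tri(C((703,353)),(350,215)))
h=cv2.cvtColor(a,cv2.COLOR_BGR2HSV)
for nm,m,b,z in(("tray",cv2.inRange(h,(5,120,80),(25,255,255)),(425,500,255,350),.012),("mat",cv2.inRange(h,(0,0,0),(180,255,50)),(125,200,245,335),.003)):
    k=np.zeros_like(m);k[b[2]:b[3],b[0]:b[1]]=m[b[2]:b[3],b[0]:b[1]]
    c=max(cv2.findContours(k,0,2)[0],key=cv2.contourArea); r=cv2.minAreaRect(c)
    print(nm,np.round(at("top",r[0],z),3),[np.round(at("top",p,z)[:2],3) for p in cv2.boxPoints(r)])
print("bottle cap",np.round(at("top",(174,212),.1),3))
E
```

```text
[ 0.4196 -0.0898  0.032 ] long axis deg 91.4 [26, 19] [352. 300.]
[ 0.4264 -0.1826  0.032 ] long axis deg 102.7 [29, 21] [395. 298.]
[0.4272 0.0045 0.032 ] long axis deg 107.3 [29, 21] [308. 296.]
[0.4381 0.097  0.032 ] long axis deg 79.0 [21, 30] [266. 290.]
[0.4432 0.1736 0.032 ] long axis deg 91.4 [28, 19] [230. 286.]
nest corners
[0.6419 0.024  0.047 ]
[ 0.6311 -0.1543  0.047 ]
[ 0.5788 -0.1516  0.047 ]
[0.5915 0.026  0.047 ]
plate edge z.04 [array([0.664 , 0.0282, 0.041 ]), array([0.5712, 0.032 , 0.041 ]), array([ 0.6451, -0.2096,  0.041 ]), array([ 0.5525, -0.202 ,  0.041 ])]
handle [array([0.6673, 0.0669, 0.045 ]), array([0.5791, 0.074 , 0.045 ]), array([0.6217, 0.0818, 0.045 ]), array([0.6224, 0.0571, 0.045 ])]
head inner top [array([0.6673, 0.1102, 0.077 ]), array([0.5711, 0.1169, 0.077 ])]
knob (array([ 0.60161384, -0.18453032,  0.07645499]), np.float64(0.002554511568540615))
tray [ 0.418 -0.33   0.012] [array([ 0.347, -0.264]), array([ 0.497, -0.277]), array([ 0.489, -0.397]), array([ 0.339, -0.383])]
mat [0.435 0.327 0.003] [array([0.512, 0.393]), array([0.516, 0.271]), array([0.359, 0.263]), array([0.356, 0.384])]
bottle cap [0.593 0.287 0.1  ]
```

```bash
python3 -c "
from h import *
go(.623,.070,.10,-4.6)"
```

```text
now [ 0.1858 -0.5174  0.2307] 19.76 -> 610.0 -405.1 130.7 turn 24.4
```

send_rows(targets="610 -405 0 24.4 130; 610 -405 0 24.4 130; 610 -405 0 24.4 130; 610 -405 0 24.4 130; 610 -405 0 24.4 130; 610 -405 0 24.4 130; 610 -405 0 24.4 130; 610 -405 0 24.4 130; 610 -405 0 24.4 130; 610 -405 0 24.4 130; 610 -405 0 24.4 130; 610 -405 0 24.4 130; 610 -405 60 24.4 130; 610 -405 120 24.4 130; 610 -405 130 24.4 130; 610 -405 130 24.4 130", newtons=40)

```text
time: 2.1
ee_pos: [0.6222, 0.0176, 0.0985]
tcp_rot: [-177.7, 0.4, 0.6]
wrist_force: [0.0, -0.1, -0.0]
opening: 0.0421
grasp_force: 0.0
```

```bash
python3 -c "
from h import *
print(bot.get_obs()['opening'],bot.get_obs()['q'])
a=camera('side'); cv2.imwrite('pics/s1.png',cv2.resize(a[150:330,230:430],None,fx=4,fy=3.3)[:600])
go(.623,.070,.032,-4.6)"
```

```text
0.04205347765429185 [  0.58122076  14.68185016   6.42652039  82.10430194   2.26576436
 179.94263367]
now [0.6228 0.0184 0.0993] 0.7 -> 0.8 -51.6 67.3 turn 5.3
```

View pics/s1.png

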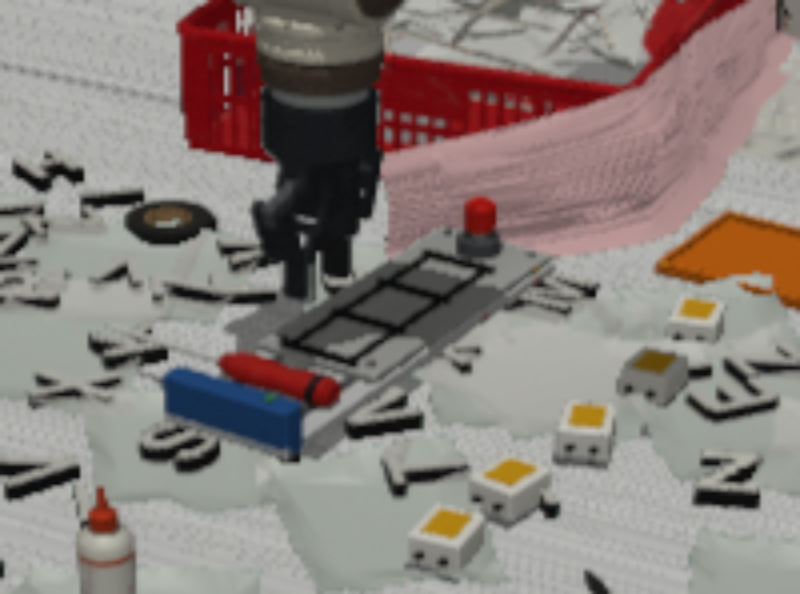

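The q6 limit blocks this yaw, so I'll use the half-turned grasp (yaw 175.4).

send_rows(targets="0 -51 0 -60 130; 0 -51 0 -60 130; 0 -51 0 -60 130; 0 -51 0 -60 130; 0 -51 0 -60 130; 0 -51 0 -60 130; 0 -51 0 -120 130; 0 -51 0 -120 130; 0 -51 0 -120 130; 0 -51 0 -120 130; 0 -51 0 -120 130; 0 -51 0 -120 130; 0 -51 0 -175 130; 0 -51 0 -175 130; 0 -51 0 -175 130; 0 -51 0 -175 130; 0 -51 0 -175 130; 0 -51 0 -175 130; 0 -51 0 -175 130")

```text
time: 4.53
ee_pos: [0.6235, 0.0684, 0.1043]
tcp_rot: [177.8, -0.2, 175.4]
wrist_force: [-1.5, -0.7, -0.7]
opening: 0.0416
grasp_force: 0.0
```

```bash
python3 -c "
from h import *
print(bot.get_obs()['tcp_rot'],bot.get_obs()['q'])
go(.623,.070,.032,175.4)"
```

```text
[177.75090262  -0.22995739 175.43029924] [ 5.23857447 14.74383033  7.14013652 82.23956614  2.25537968  9.81587454]
now [0.6235 0.0684 0.1043] 175.43 -> 0.6 1.5 72.3 turn 0.0
```

```bash
cat >> h.py <<'E'
from scipy.spatial.transform import Rotation as Ro
def go(*tg):
    "targets (x,y,z,yaw): shift in tool axes mm, turn deg, from the measured pose"
    o=bot.get_obs(); p=o["ee_pos"]; R=Ro.from_euler("xyz",o["tcp_rot"],degrees=True); t=o["tcp_rot"][2]
    print("now",np.round(p,4),np.round(o["tcp_rot"],2),"F",np.round(o["wrist_force"],2),"open %.4f"%o["opening"],"t %.1f"%o["time"])
    for x,y,z,yaw in tg:
        d=R.inv().apply(np.array([x,y,z])-p)*1e3
        print("-> %.1f %.1f %.1f %.1f"%(*d,-((yaw-t+180)%360-180)))
E
python3 -c "
from h import *
go((.623,.070,.032,175.4),(.623,.070,.14,175.4))"
```

```text
now [0.6235 0.0684 0.1043] [177.75  -0.23 175.43] F [-1.47 -0.72 -0.69] open 0.0416 t 4.5
-> 0.3 -1.3 72.3 0.0
-> 0.7 2.9 -35.6 0.0
```

send_rows(targets="0.3 -0.5 30 0 130; 0.3 -1 55 0 130; 0.3 -1.3 65 0 130; 0.3 -1.3 72 0 130; 0.3 -1.3 72 0 130; 0.3 -1.3 72 0 255; 0.3 -1.3 72 0 255; 0.3 -1.3 72 0 255; 0.3 -1.3 72 0 255; 0.3 -1.3 72 0 255", newtons=50)

```text
time: 5.78
ee_pos: [0.6233, 0.0695, 0.0329]
tcp_rot: [177.8, -0.2, 175.6]
wrist_force: [-0.3, -2.9, 5.6]
opening: 0.0218
grasp_force: 50.1
```

```bash
python3 -c "
from h import *
go((.623,.070,.032,175.4),(.623,.070,.15,175.4))"
```

```text
now [0.6233 0.0695 0.0329] [ 1.7779e+02 -1.6000e-01  1.7559e+02] F [-0.27 -2.85  5.59] open 0.0218 t 5.8
-> 0.4 0.4 0.9 0.2
-> 0.7 5.0 -117.0 0.2
```

send_rows(targets="0.4 1 -20 0 255; 0.5 2 -40 0 255; 0.6 4 -80 0 255; 0.7 5 -117 0 255; 0.7 5 -117 0 255; 0.7 5 -117 0 255")

```text
time: 6.52
ee_pos: [0.6224, 0.0704, 0.1487]
tcp_rot: [177.8, -0.3, 175.6]
wrist_force: [0.3, -0.1, -0.8]
opening: 0.0221
grasp_force: 33.2
```

```bash
python3 -c "
from h import *
go((.391,.302,.15,-150),(.391,.302,.03,-150),(.391,.302,.005,-150))"
```

```text
now [0.6224 0.0704 0.1487] [177.76  -0.28 175.63] F [ 0.27 -0.14 -0.83] open 0.0221 t 6.5
-> 248.4 213.1 8.3 -34.4
-> 247.8 208.4 128.2 -34.4
-> 247.7 207.4 153.1 -34.4
```

send_rows(targets="60 50 2 -10 255; 110 95 4 -20 255; 160 137 6 -30 255; 210 180 7 -34.4 255; 248.4 213 8 -34.4 255; 248.4 213 8 -34.4 255; 248.4 213 8 -34.4 255; 248 211 58 -34.4 255; 248 209 108 -34.4 255; 248 208 135 -34.4 255; 248 207.5 145 -34.4 255; 248 207.5 153 -34.4 255; 248 207.5 153 -34.4 255; 248 207.5 153 -34.4 255")

```text
time: 8.28
ee_pos: [0.3912, 0.3023, 0.0059]
tcp_rot: [178.0, 1.1, -150.0]
wrist_force: [0.4, -0.2, -0.7]
opening: 0.0214
grasp_force: 55.2
```

```bash
python3 -c "
from h import *
go((.391,.302,.005,-150),(.391,.302,.1,-150))
cv2.imwrite('pics/s2.png',cv2.resize(camera('side')[230:400,200:420],None,fx=3.5,fy=3.5))"
```

```text
now [0.3912 0.3023 0.0059] [ 177.98    1.1  -150.  ] F [ 0.44 -0.21 -0.72] open 0.0214 t 8.3
-> 0.4 -0.2 0.9 -0.0
-> -1.5 3.2 -94.1 -0.0
```

View pics/s2.png

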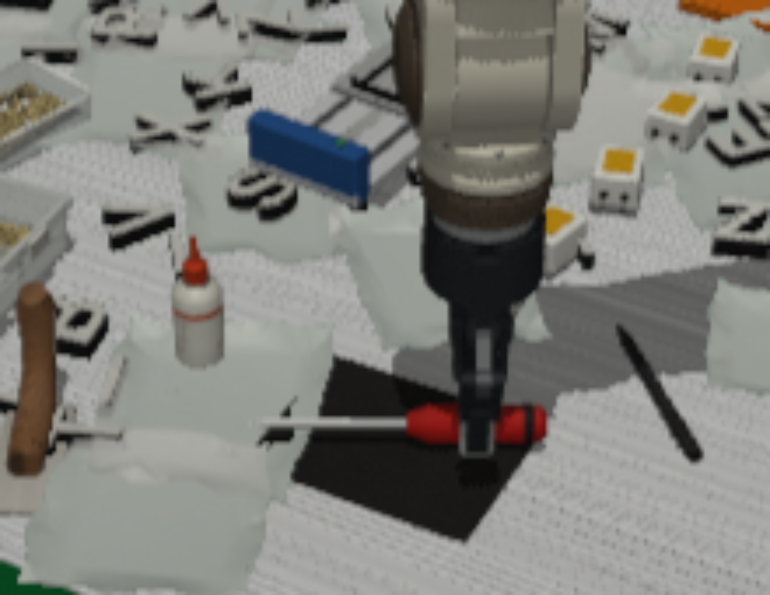

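send_rows(targets="0 0 1 0 255; 0 0 1 0 200; 0 0 1 0 130; 0 0 1 0 130; -0.5 1 -30 0 130; -1 2 -70 0 130; -2 3.5 -110 0 0; -2 3.5 -110 0 0")

```text
time: 9.32
ee_pos: [0.3921, 0.3027, 0.1182]
tcp_rot: [178.0, 1.3, -150.0]
wrist_force: [0.6, 0.1, -0.2]
opening: 0.0764
grasp_force: 0.0
```

```bash
python3 -c "
from h import *
a=camera('top'); mods(a)
cv2.imwrite('pics/t2.png',cv2.resize(a[190:350,110:330],None,fx=3.5,fy=3.5))
y=91.4
go((.4432,.1736,.12,y),(.4432,.1736,.01,y))"
```

```text
[ 0.4196 -0.0898  0.032 ] long axis deg 91.4 [26, 19] [352. 300.]
[ 0.4264 -0.1826  0.032 ] long axis deg 102.7 [29, 21] [395. 298.]
[0.4271 0.0045 0.032 ] long axis deg 108.1 [29, 21] [308. 296.]
[0.4381 0.097  0.032 ] long axis deg 79.0 [21, 30] [266. 290.]
now [0.3914 0.3021 0.1161] [ 177.97    1.14 -149.99] F [0.25 0.67 0.01] open 0.0829 t 9.4
-> 19.4 -136.9 -9.2 118.6
-> 21.6 -140.8 100.7 118.6
```

View pics/t2.png

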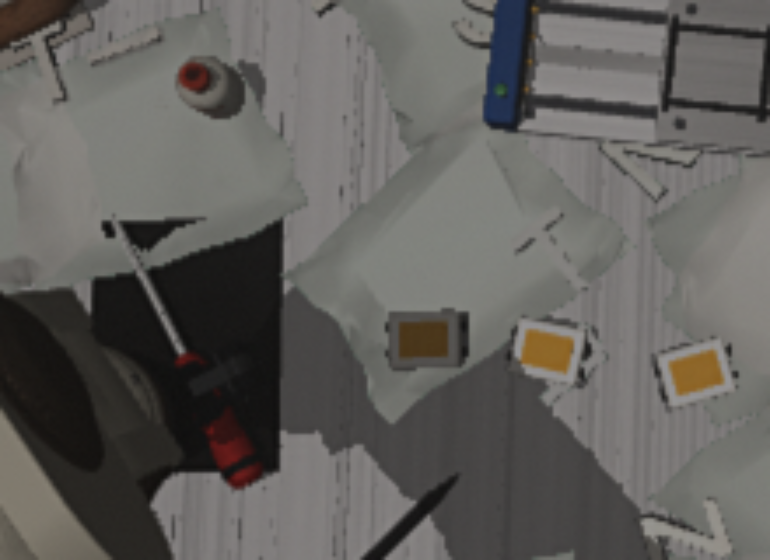

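The screwdriver lies on the mat with its handle at about (220,420) in the crop. The first module is in shadow and hasn't moved.

send_rows(targets="19 -137 -9 60 0; 19 -137 -9 60 0; 19 -137 -9 60 0; 19 -137 -9 60 0; 19 -137 -9 60 0; 19 -137 -9 60 0; 19 -137 -9 118.6 0; 19 -137 -9 118.6 0; 19 -137 -9 118.6 0; 19 -137 -9 118.6 0; 19 -137 -9 118.6 0; 19 -137 -9 118.6 0; 19 -137 -9 118.6 0; 20.5 -139.5 60 118.6 0; 20.5 -139.5 60 118.6 0; 20.5 -139.5 60 118.6 0", newtons=60)

```text
time: 11.38
ee_pos: [0.4427, 0.1731, 0.0503]
tcp_rot: [-179.9, -2.2, 91.5]
wrist_force: [-0.2, 0.2, 0.9]
opening: 0.0853
grasp_force: 0.0
```

```bash
python3 -c "
from h import *
a=camera('top'); mods(a)
y=91.4
go((.4432,.1736,.004,y),(.4432,.1736,.10,y))"
```

```text
[ 0.4196 -0.0898  0.032 ] long axis deg 91.4 [26, 19] [352. 300.]
[ 0.4264 -0.1826  0.032 ] long axis deg 102.7 [29, 21] [395. 298.]
now [0.4434 0.1734 0.0514] [180.    -2.28  91.47] F [-0.39 -0.06  0.49] open 0.0851 t 11.4
-> -1.7 -0.2 47.3 0.1
-> 2.2 -0.2 -48.6 0.1
```

send_rows(targets="-1 0 30 0 0; -1.7 0 43 0 0; -1.7 0 47 0 0; -1.7 0 47 0 255; -1.7 0 47 0 255; -1.7 0 47 0 255; -1.7 0 47 0 255; -1.7 0 47 0 255; -1 0 30 0 255; 0 0 0 0 255; 2 0 -48 0 255; 2 0 -48 0 255; 2 0 -48 0 255; 2 0 -48 0 255")

```text
time: 13.18
ee_pos: [0.4422, 0.173, 0.0969]
tcp_rot: [-179.8, -2.2, 91.4]
wrist_force: [-0.1, -0.1, -0.5]
opening: 0.0353
grasp_force: 59.3
```

```bash
python3 -c "
from h import *
print(bot.get_obs()['grasp_force'])
y=86
go((.6151,-.0044,.12,y),(.6151,-.0044,.060,y),(.6151,-.0044,.0455,y))
y=85
go((.4,-.3,.1,y),(.4,-.3,.02,y))"
```

```text
59.32839810848236
now [0.4422 0.173  0.0969] [-179.83   -2.22   91.42] F [-0.06 -0.15 -0.5 ] open 0.0353 t 13.2
-> -180.6 168.3 -30.6 5.4
-> -182.9 168.5 29.3 5.4
-> -183.5 168.5 43.8 5.4
now [0.4422 0.173  0.0969] [-179.83   -2.22   91.42] F [-0.06 -0.15 -0.5 ] open 0.0353 t 13.2
-> -471.3 -54.0 -21.3 6.4
-> -474.5 -53.8 58.7 6.4
```

Light (0.5 N), so it goes in the tray.

```bash
python3 -c "
from h import *
go((.4505,-.3609,.1,85),(.4505,-.3609,.03,85),(.4505,-.3609,.009,85))"
```

```text
now [0.4422 0.173  0.0969] [-179.83   -2.22   91.42] F [-0.06 -0.15 -0.5 ] open 0.0353 t 13.2
-> -533.4 -5.0 -23.8 6.4
-> -536.1 -4.8 46.1 6.4
-> -537.0 -4.8 67.1 6.4
```

send_rows(targets="-60 0 -5 6.4 255; -120 -1 -8 6.4 255; -180 -2 -11 6.4 255; -240 -3 -13 6.4 255; -300 -4 -15 6.4 255; -360 -4 -18 6.4 255; -420 -5 -20 6.4 255; -480 -5 -22 6.4 255; -533 -5 -24 6.4 255; -533 -5 -24 6.4 255; -533 -5 -24 6.4 255; -536 -5 35 6.4 255; -537 -5 58 6.4 255; -537 -5 67 6.4 255; -537 -5 67 6.4 255")

```text
time: 15.05
ee_pos: [0.4513, -0.3599, 0.0102]
tcp_rot: [-179.7, -2.2, 85.1]
wrist_force: [-1.0, -0.6, -0.4]
opening: 0.0351
grasp_force: 59.4
```

```bash
python3 -c "
from h import *
go((.4505,-.3609,.009,85),(.4505,-.3609,.1,85))
mods(camera('top'))"
```

```text
now [ 0.4513 -0.3599  0.0102] [-179.69   -2.23   85.08] F [-1.04 -0.63 -0.4 ] open 0.0351 t 15.1
-> -1.1 -0.7 1.2 0.1
-> 2.5 -1.2 -89.7 0.1
[ 0.4196 -0.0898  0.032 ] long axis deg 91.4 [26, 19] [352. 300.]
[ 0.4264 -0.1826  0.032 ] long axis deg 102.7 [29, 21] [395. 298.]
[0.4272 0.0045 0.032 ] long axis deg 107.3 [29, 21] [308. 296.]
[0.4381 0.097  0.032 ] long axis deg 79.0 [21, 30] [266. 290.]
```

send_rows(targets="0 0 1 0 255; 0 0 1 0 150; 0 0 1 0 90; 0 0 1 0 90; 1 0 -20 0 90; 2 -1 -60 0 60; 30 -8 -80 -5 0; 90 -20 -78 -12 0; 150 -35 -74 -17.6 0; 174 -40 -73 -17.6 0; 174 -40 -43 -17.6 0; 174 -40 -43 -17.6 0; 174 -40 -43 -17.6 0")

```text
time: 16.73
ee_pos: [0.4266, -0.186, 0.0605]
tcp_rot: [179.6, -2.2, 102.6]
wrist_force: [0.3, -0.7, 0.4]
opening: 0.0855
grasp_force: 0.0
```

```bash
python3 -c "
from h import *
go((.4264,-.1826,.004,102.7),(.4264,-.1826,.1,102.7))
mods(camera('top'),box=(200,500,230,345))"
```

```text
now [ 0.4266 -0.186   0.0605] [179.61  -2.21 102.61] F [ 0.27 -0.65  0.43] open 0.0855 t 16.7
-> 1.2 0.2 56.6 -0.1
-> 4.9 0.9 -39.3 -0.1
[ 0.4196 -0.0898  0.032 ] long axis deg 91.4 [26, 19] [352. 300.]
[0.4272 0.0045 0.032 ] long axis deg 107.3 [29, 21] [308. 296.]
[0.4381 0.097  0.032 ] long axis deg 79.0 [21, 30] [266. 290.]
```

send_rows(targets="2 0 35 0 0; 1.2 0 52 0 0; 1.2 0 56.5 0 0; 1.2 0 56.5 0 255; 1.2 0 56.5 0 255; 1.2 0 56.5 0 255; 1.2 0 56.5 0 255; 1.2 0 56.5 0 255; 2 0 40 0 255; 3 0 0 0 255; 5 1 -39 0 255; 5 1 -39 0 255; 5 1 -39 0 255; 5 1 -39 0 255")

```text
time: 18.52
ee_pos: [0.4255, -0.1818, 0.0974]
tcp_rot: [179.7, -2.3, 102.6]
wrist_force: [0.6, -0.2, -4.4]
opening: 0.0351
grasp_force: 60.9
```

```bash
python3 -c "
from h import *
print(bot.get_obs()['grasp_force'])
go((.6067,-.1242,.13,86),(.6067,-.1242,.06,86),(.6067,-.1242,.0455,86),(.3807,-.3549,.1,85),(.3807,-.3549,.009,85))"
```

```text
60.90575337409973
now [ 0.4255 -0.1818  0.0974] [179.75  -2.31 102.63] F [ 0.63 -0.21 -4.41] open 0.0351 t 18.5
-> 17.9 189.5 -31.0 16.6
-> 15.0 189.2 38.9 16.6
-> 14.5 189.2 53.4 16.6
-> -158.9 -81.5 -9.3 17.6
-> -162.6 -81.9 81.6 17.6
```

Heavy (4.4 N), so it goes in the nest nearest the knob.

send_rows(targets="2 20 -15 2 255; 5 60 -31 6 255; 8 100 -31 10 255; 12 140 -31 14 255; 16 175 -31 16.6 255; 18 189.5 -31 16.6 255; 18 189.5 -31 16.6 255; 18 189.5 -31 16.6 255; 18 189.5 -31 16.6 255; 16 189.3 10 16.6 255; 15 189.2 39 16.6 255; 15 189.2 39 16.6 255")

```text
time: 20.02
ee_pos: [0.6056, -0.1246, 0.0597]
tcp_rot: [-179.5, -2.3, 86.0]
wrist_force: [0.1, -0.5, -3.9]
opening: 0.0349
grasp_force: 61.2
```

```bash
python3 -c "
from h import *
go((.6067,-.1242,.0455,86),(.6067,-.1242,.12,86))
a=camera('side'); cv2.imwrite('pics/s3.png',cv2.resize(a[190:300,270:420],None,fx=5,fy=5))"
```

```text
now [ 0.6056 -0.1246  0.0597] [-179.48   -2.27   85.98] F [ 0.13 -0.54 -3.91] open 0.0349 t 20.0
-> -0.1 1.2 14.2 -0.0
-> 2.9 0.5 -60.2 -0.0
```

View pics/s3.png

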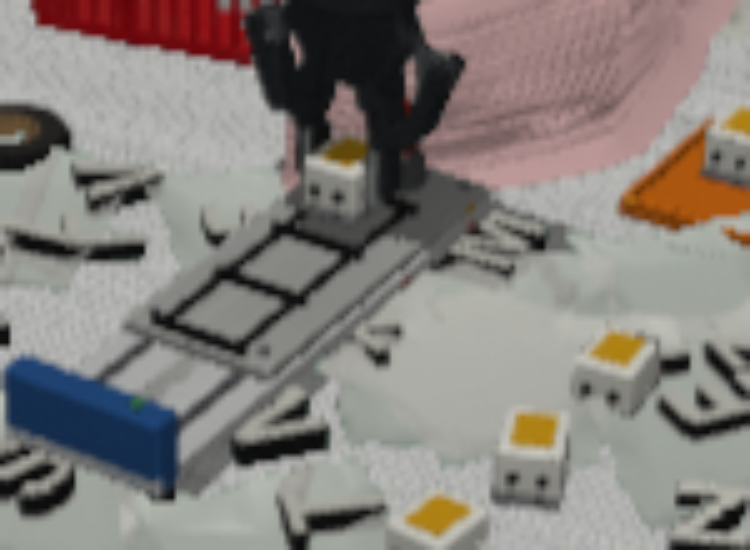

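The module hangs level above the knob-side nest. I'm lowering it now.

send_rows(targets="0 1.2 7 0 255; 0 1.2 11 0 255; 0 1.2 13.5 0 255; 0 1.2 13.5 0 255; 0 1.2 13.5 0 255")

```text
time: 20.7
ee_pos: [0.6088, -0.1242, 0.0484]
tcp_rot: [-179.7, -2.2, 86.0]
wrist_force: [0.9, -0.4, -4.4]
opening: 0.0353
grasp_force: 61.3
```

```bash
python3 -c "
from h import *
camera('top')
go((.6067,-.1242,.0455,86),(.6067,-.1242,.12,86))"
```

```text
now [ 0.6089 -0.1242  0.0484] [-179.73   -2.24   86.02] F [ 0.52  0.37 -3.67] open 0.0348 t 20.8
-> -0.3 -2.1 2.9 0.0
-> 2.6 -2.5 -71.5 0.0
```

send_rows(targets="0 -2 0 0 255; 0 -2 2 0 255; 0 -2 3 0 255; 0 -2 3 0 255")

```text
time: 21.25
ee_pos: [0.6068, -0.1239, 0.0456]
tcp_rot: [-179.7, -2.2, 86.0]
wrist_force: [-1.5, 0.0, 1.5]
opening: 0.0353
grasp_force: 62.1
```

```bash
python3 -c "
from h import *
go((.6067,-.1242,.0455,86),(.6067,-.1242,.12,86),(.4196,-.0898,.06,91.4))"
```

```text
now [ 0.6068 -0.1239  0.0456] [-179.73   -2.24   86.02] F [-1.54  0.05  1.46] open 0.0353 t 21.2
-> -0.3 -0.0 0.1 0.0
-> 2.6 -0.4 -74.4 0.0
-> 21.6 -189.1 -12.7 -5.4
```

send_rows(targets="0 0 0 0 150; 0 0 0 0 90; 0 0 0 0 90; 1 0 -25 0 90; 3 0 -60 0 60; 5 -30 -74 -2 0; 10 -90 -74 -5.4 0; 15 -150 -74 -5.4 0; 21.6 -189 -70 -5.4 0; 21.6 -189 -30 -5.4 0; 21.6 -189 -13 -5.4 0; 21.6 -189 -13 -5.4 0; 21.6 -189 -13 -5.4 0")

```text
time: 22.88
ee_pos: [0.4205, -0.09, 0.0609]
tcp_rot: [-180.0, -2.2, 91.4]
wrist_force: [0.9, -0.5, -0.0]
opening: 0.0855
grasp_force: 0.0
```

```bash
python3 -c "
from h import *
go((.4196,-.0898,.004,91.4),(.4196,-.0898,.1,91.4))
mods(camera('top'),box=(200,500,170,345))"
```

```text
now [ 0.4205 -0.09    0.0609] [-179.97   -2.24   91.43] F [ 0.95 -0.49 -0.01] open 0.0855 t 22.9
-> -2.0 -0.9 56.9 0.0
-> 1.8 -0.9 -39.0 0.0
[0.4272 0.0045 0.032 ] long axis deg 107.3 [29, 21] [308. 296.]
[ 0.4512 -0.3618  0.032 ] long axis deg 91.4 [28, 22] [478. 289.]
[0.4381 0.097  0.032 ] long axis deg 79.0 [21, 30] [266. 290.]
[ 0.6123 -0.1282  0.032 ] long axis deg 84.3 [22, 30] [371. 213.]
```

send_rows(targets="-1 -1 35 0 0; -2 -1 52 0 0; -2 -1 57 0 0; -2 -1 57 0 255; -2 -1 57 0 255; -2 -1 57 0 255; -2 -1 57 0 255; -2 -1 57 0 255; -1 -1 40 0 255; 0 -1 0 0 255; 1.8 -1 -39 0 255; 1.8 -1 -39 0 255; 1.8 -1 -39 0 255; 1.8 -1 -39 0 255")

```text
time: 24.68
ee_pos: [0.418, -0.0894, 0.0977]
tcp_rot: [-179.8, -2.3, 91.4]
wrist_force: [0.1, 0.2, -3.8]
opening: 0.035
grasp_force: 61.1
```

```bash
python3 -c "
from h import *
print(bot.get_obs()['grasp_force'])
go((.6109,-.0643,.13,86),(.6109,-.0643,.06,86),(.6109,-.0643,.0455,86),(.3807,-.3549,.1,85),(.3807,-.3549,.009,85))"
```

```text
61.14833950996399
now [ 0.418  -0.0894  0.0977] [-179.8    -2.29   91.42] F [ 0.11  0.17 -3.75] open 0.0350 t 24.7
-> 21.6 193.4 -32.2 5.4
-> 18.8 193.6 37.8 5.4
-> 18.2 193.7 52.3 5.4
-> -264.2 -43.9 -12.7 6.4
-> -267.8 -43.5 78.2 6.4
```

Heavy, so it goes in nest 2.

send_rows(targets="3 20 -15 2 255; 6 60 -32 4 255; 10 100 -32 5.4 255; 14 140 -32 5.4 255; 19 175 -32 5.4 255; 21.6 193.5 -32 5.4 255; 21.6 193.5 -32 5.4 255; 21.6 193.5 -32 5.4 255; 20 193.5 10 5.4 255; 19 193.5 35 5.4 255; 18.5 193.5 40 5.4 255; 18.5 193.5 40 5.4 255; 18.5 193.5 40 5.4 255; 18.5 193.5 40 5.4 255")

```text
time: 26.42
ee_pos: [0.6122, -0.0648, 0.0607]
tcp_rot: [-179.8, -2.2, 86.0]
wrist_force: [0.1, -0.1, -3.1]
opening: 0.0352
grasp_force: 61.4
```

```bash
python3 -c "
from h import *
go((.6109,-.0643,.0455,86),(.6109,-.0643,.12,86))"
```

```text
now [ 0.6122 -0.0648  0.0607] [-179.81   -2.23   86.02] F [ 0.11 -0.11 -3.1 ] open 0.0352 t 26.4
-> -0.2 -1.3 15.2 0.0
-> 2.7 -1.5 -59.2 0.0
```

send_rows(targets="0 -1 7 0 255; 0 -1 11 0 255; 0 -1 13 0 255; 0 -1 14 0 255; 0 -1 14 0 255")

```text
time: 27.05
ee_pos: [0.6107, -0.0641, 0.0457]
tcp_rot: [-179.7, -2.2, 86.0]
wrist_force: [-0.7, 0.9, -4.4]
opening: 0.0349
grasp_force: 61.8
```

```bash
python3 -c "
from h import *
go((.6109,-.0643,.0455,86),(.6109,-.0643,.12,86),(.4272,.0045,.06,107.3))"
```

```text
now [ 0.6107 -0.0641  0.0457] [-179.72   -2.24   86.02] F [-0.67  0.89 -4.42] open 0.0349 t 27.1
-> -0.2 0.2 0.2 0.0
-> 2.8 -0.2 -74.3 0.0
-> 56.2 -187.9 -11.2 -21.3
```

send_rows(targets="0 0 1 0 255; 0 0 1.2 0 255; 0 0 1.2 0 150; 0 0 1.2 0 90; 0 0 1.2 0 90; 1 0 -25 0 90; 3 0 -60 0 60; 10 -30 -74 -5 0; 25 -90 -74 -15 0; 40 -150 -74 -21.3 0; 56 -188 -70 -21.3 0; 56 -188 -30 -21.3 0; 56 -188 -12 -21.3 0; 56 -188 -12 -21.3 0; 56 -188 -12 -21.3 0")

```text
time: 28.92
ee_pos: [0.4277, 0.0041, 0.0615]
tcp_rot: [179.4, -2.2, 107.3]
wrist_force: [-0.5, 0.1, -0.6]
opening: 0.0854
grasp_force: 0.0
```

```bash
python3 -c "
from h import *
go((.4272,.0045,.004,107.3),(.4272,.0045,.1,107.3))
mods(camera('top'),box=(200,500,170,345))"
```

```text
now [0.4277 0.0041 0.0615] [179.42  -2.18 107.31] F [-0.5   0.1  -0.57] open 0.0854 t 28.9
-> -1.6 -1.0 57.5 0.0
-> 2.0 -0.0 -38.4 0.0
[ 0.4512 -0.3618  0.032 ] long axis deg 91.4 [28, 22] [478. 289.]
[0.4387 0.1004 0.032 ] long axis deg 77.5 [21, 23] [264. 289.]
[ 0.6123 -0.1282  0.032 ] long axis deg 84.3 [22, 30] [371. 213.]
[ 0.6167 -0.0668  0.032 ] long axis deg 83.3 [22, 30] [343. 210.]
```

send_rows(targets="-1 -0.5 35 0 0; -1.6 -1 52 0 0; -1.6 -1 57 0 0; -1.6 -1 57 0 255; -1.6 -1 57 0 255; -1.6 -1 57 0 255; -1.6 -1 57 0 255; -1.6 -1 57 0 255; -1 -1 40 0 255; 0 0 0 0 255; 2 0 -38 0 255; 2 0 -38 0 255; 2 0 -38 0 255; 2 0 -38 0 255")

```text
time: 30.72
ee_pos: [0.4259, 0.0047, 0.0978]
tcp_rot: [179.5, -2.2, 107.3]
wrist_force: [-0.4, 0.4, -1.0]
opening: 0.0348
grasp_force: 60.1
```

```bash
python3 -c "
from h import *
print(bot.get_obs()['grasp_force'])
go((.6151,-.0044,.13,86),(.6151,-.0044,.06,86),(.6151,-.0044,.0455,86),(.3807,-.3549,.1,85),(.3807,-.3549,.009,85))"
```

```text
60.08337736129761
now [0.4259 0.0047 0.0978] [179.54  -2.22 107.33] F [-0.42  0.43 -0.97] open 0.0348 t 30.7
-> -63.8 178.2 -33.3 21.3
-> -66.5 177.6 36.7 21.3
-> -67.0 177.5 51.2 21.3
-> -329.5 -150.1 -16.2 22.3
-> -333.0 -150.9 74.8 22.3
```

Light, so it goes in the tray.

send_rows(targets="-50 -23 -5 5 255; -100 -46 -8 10 255; -150 -69 -10 15 255; -200 -92 -12 20 255; -250 -115 -14 22.3 255; -300 -137 -16 22.3 255; -329 -150 -16 22.3 255; -329 -150 -16 22.3 255; -329 -150 -16 22.3 255; -331 -150 30 22.3 255; -332 -150.5 60 22.3 255; -333 -151 72 22.3 255; -333 -151 74.5 22.3 255; -333 -151 74.5 22.3 255; -333 -151 74.5 22.3 255")

```text
time: 32.6
ee_pos: [0.3819, -0.3554, 0.0113]
tcp_rot: [-179.8, -2.2, 85.0]
wrist_force: [-0.2, 0.6, -1.2]
opening: 0.035
grasp_force: 60.0
```

```bash
python3 -c "
from h import *
mods(camera('top'),box=(200,500,170,345))
go((.3807,-.3549,.009,85),(.3807,-.3549,.1,85),(.4381,.098,.1,79))"
```

```text
[ 0.4523 -0.3618  0.032 ] long axis deg 91.4 [28, 19] [478. 288.]
[0.4381 0.097  0.032 ] long axis deg 79.0 [21, 30] [266. 290.]
[ 0.6123 -0.1282  0.032 ] long axis deg 84.3 [22, 30] [371. 213.]
[ 0.6167 -0.0668  0.032 ] long axis deg 83.3 [22, 30] [343. 210.]
now [ 0.3818 -0.3554  0.0112] [-179.75   -2.17   85.02] F [-0.21  0.05  0.25] open 0.0350 t 32.6
-> 0.3 -1.1 2.2 0.0
-> 3.8 -1.5 -88.8 0.0
-> 459.6 16.4 -71.5 6.0
```

send_rows(targets="0 -1 2 0 255; 0 -1 2.2 0 255; 0 -1 2.2 0 150; 0 -1 2.2 0 90; 0 -1 2.2 0 90; 1 -1 -25 0 90; 3 -1 -75 0 60; 60 1 -90 6 0; 120 4 -88 6 0; 180 6 -86 6 0; 240 8 -84 6 0; 300 10 -82 6 0; 360 13 -78 6 0; 420 15 -75 6 0; 460 16.4 -71 6 0; 460 16.4 -71 6 0; 460 16.4 -31 6 0; 460 16.4 -31 6 0; 460 16.4 -31 6 0")

```text
time: 35.02
ee_pos: [0.4379, 0.0997, 0.06]
tcp_rot: [-179.5, -2.2, 79.0]
wrist_force: [0.2, -0.1, 0.1]
opening: 0.0853
grasp_force: 0.0
```

```bash
python3 -c "
from h import *
mods(camera('top'),box=(200,500,170,345))
go((.4381,.0975,.004,79),(.4381,.0975,.1,79))"
```

```text
[ 0.38   -0.3563  0.032 ] long axis deg 83.3 [22, 29] [475. 322.]
[ 0.4512 -0.3618  0.032 ] long axis deg 91.4 [28, 22] [478. 289.]
[ 0.6123 -0.1282  0.032 ] long axis deg 84.3 [22, 30] [371. 213.]
[ 0.6167 -0.0668  0.032 ] long axis deg 83.3 [22, 30] [343. 210.]
now [0.4383 0.0998 0.0604] [-179.53   -2.21   78.96] F [0.29 0.41 0.89] open 0.0854 t 35.1
-> -4.5 0.7 56.2 -0.0
-> -0.8 -0.1 -39.7 -0.0
```

send_rows(targets="-3 0 35 0 0; -4.5 0.7 52 0 0; -4.5 0.7 56 0 0; -4.5 0.7 56 0 255; -4.5 0.7 56 0 255; -4.5 0.7 56 0 255; -4.5 0.7 56 0 255; -4.5 0.7 56 0 255; -4 0 40 0 255; -2 0 0 0 255; -1 0 -39 0 255; -1 0 -39 0 255; -1 0 -39 0 255; -1 0 -39 0 255")

```text
time: 36.83
ee_pos: [0.4367, 0.0976, 0.0964]
tcp_rot: [-179.3, -2.1, 79.0]
wrist_force: [1.2, -1.2, -5.0]
opening: 0.0349
grasp_force: 61.3
```

```bash
python3 -c "
from h import *
print(bot.get_obs()['grasp_force'])
go((.6151,-.0044,.13,86),(.6151,-.0044,.06,86),(.6151,-.0044,.0455,86),(.4553,-.3051,.1,85),(.4553,-.3051,.009,85))"
```

```text
61.25181198120117
now [0.4367 0.0976 0.0964] [-179.31   -2.13   79.01] F [ 1.23 -1.23 -5.03] open 0.0349 t 36.8
-> -64.8 194.2 -38.4 -7.0
-> -67.4 195.0 31.6 -7.0
-> -68.0 195.2 46.1 -7.0
-> -391.4 94.9 -19.3 -6.0
-> -394.8 95.9 71.6 -6.0
```

Heavy, so it goes in the last nest.

send_rows(targets="-5 15 -20 -2 255; -20 50 -36 -4 255; -33 90 -38 -6 255; -47 130 -38 -7 255; -60 170 -38 -7 255; -65 194 -38 -7 255; -65 194 -38 -7 255; -65 194 -38 -7 255; -66 194.5 5 -7 255; -67 195 28 -7 255; -67.5 195 33 -7 255; -67.5 195 33 -7 255; -67.5 195 33 -7 255; -67.5 195 33 -7 255")

```text
time: 38.58
ee_pos: [0.6166, -0.0042, 0.0616]
tcp_rot: [-179.8, -2.2, 86.0]
wrist_force: [0.5, -0.5, -4.4]
opening: 0.0353
grasp_force: 61.6
```

```bash
python3 -c "
from h import *
mods(camera('top'),box=(200,500,170,345))
go((.6151,-.0044,.0455,86),(.6151,-.0044,.12,86))"
```

```text
[ 0.38   -0.3563  0.032 ] long axis deg 83.3 [22, 29] [475. 322.]
[ 0.4512 -0.3618  0.032 ] long axis deg 91.4 [28, 22] [478. 289.]
now [ 0.6165 -0.0042  0.0613] [-179.79   -2.24   86.02] F [-0.54  0.53 -3.67] open 0.0352 t 38.6
-> -0.9 -1.3 15.8 0.0
-> 2.0 -1.6 -58.7 0.0
```

send_rows(targets="-0.5 -1 7 0 255; -0.9 -1 11 0 255; -0.9 -1 14 0 255; -0.9 -1 15.5 0 255; -0.9 -1 16 0 255; -0.9 -1 16 0 255")

```text
time: 39.38
ee_pos: [0.6149, -0.0045, 0.0453]
tcp_rot: [-179.7, -2.2, 86.0]
wrist_force: [-5.7, -0.9, 5.1]
opening: 0.0354
grasp_force: 68.5
```

```bash
python3 -c "
from h import *
go((.6151,-.0044,.0455,86),(.6151,-.0044,.12,86),(.5,-.1,.2,86))"
```

```text
now [ 0.6149 -0.0045  0.0453] [-179.74   -2.23   86.01] F [-5.66 -0.85  5.07] open 0.0354 t 39.4
-> 0.1 0.2 -0.2 0.0
-> 3.0 -0.2 -74.7 0.0
-> -97.2 -108.7 -158.1 0.0
```

send_rows(targets="0 0 0 0 150; 0 0 0 0 90; 0 0 0 0 90; 1 0 -25 0 90; 3 0 -75 0 60; 0 -50 -110 0 0; -40 -90 -150 0 0; -97 -150 -158 0 0; -97 -200 -158 0 0; -97 -200 -158 0 0")

```text
time: 40.62
ee_pos: [0.4069, -0.0941, 0.2005]
tcp_rot: [-179.8, -2.2, 85.9]
wrist_force: [1.5, -0.5, 0.2]
opening: 0.0854
grasp_force: 0.0
```

```bash
python3 -c "
from h import *
a=camera('top'); b=camera('side')
mods(a,z=.073,box=(200,500,170,240))
mods(a,box=(200,500,240,345))
c=np.hstack([cv2.resize(a[170:250,240:420],(800,356),interpolation=2)]); d=cv2.resize(b[200:290,265:425],(427,240),interpolation=2)
e=cv2.resize(a[245:350,420:500],(183,240),interpolation=2)
cv2.imwrite('pics/m4.png',np.vstack([c,np.hstack([d,e,np.zeros((240,190,3),np.uint8)])]))
go()"
```

```text
[ 0.6063 -0.1243  0.073 ] long axis deg 84.3 [22, 29] [371. 213.]
[ 0.6105 -0.0649  0.073 ] long axis deg 83.3 [21, 29] [343. 210.]
[ 0.6154 -0.0058  0.073 ] long axis deg 91.5 [28, 22] [316. 207.]
[ 0.38   -0.3563  0.032 ] long axis deg 83.3 [22, 29] [475. 322.]
[ 0.4512 -0.3618  0.032 ] long axis deg 91.4 [28, 22] [478. 289.]
now [ 0.4089 -0.0937  0.2002] [-179.85   -2.22   85.97] F [ 0.14 -0.51 -0.16] open 0.0856 t 40.7
```

View pics/m4.png

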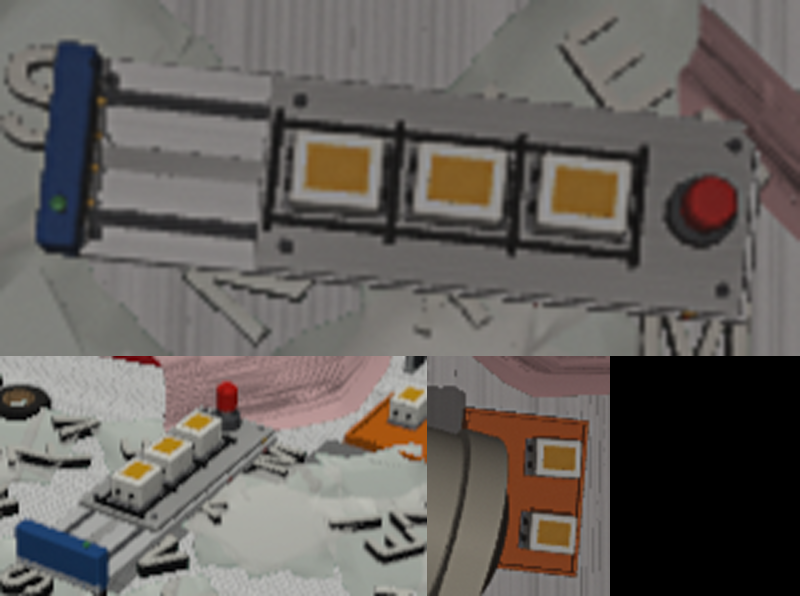

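All three potted modules sit flat in their nests and both shells lie in the tray, at about (558,457) and (553,532). Next I'm measuring the knob.

```bash
python3 -c "
from h import *
a=camera('top'); b=camera('side')
for n,i,bx in(('top',a,(385,415,200,230)),('side',b,(335,365,200,232))):
    h=cv2.cvtColor(i,cv2.COLOR_BGR2HSV); m=cv2.inRange(h,(0,140,70),(9,255,255))|cv2.inRange(h,(172,140,70),(180,255,255))
    s=m[bx[2]:bx[3],bx[0]:bx[1]]; ys,xs=np.nonzero(s); print(n,bx[0]+xs.min(),bx[0]+xs.max(),bx[2]+ys.min(),bx[2]+ys.max(), bx[0]+xs.mean(),bx[2]+ys.mean())
t=np.linspace(0,2*np.pi,60)
for zc in (.065,.070,.075,.08,.085):
  for n in('top','side'):
    P=np.array([proj(n,(.6022+.0125*np.cos(u),-.1845+.0125*np.sin(u),zc+e)) for u in t for e in(-.012,.014)])
    print(zc,n,np.round([P[:,0].min(),P[:,0].max(),P[:,1].min(),P[:,1].max()],1))
"
```

```text
top 395 405 210 220 399.6703296703297 214.8901098901099
side 346 353 210 220 349.54430379746833 215.0759493670886
0.065 top [392.2 405.7 209.1 222.4]
0.065 side [345.  353.7 212.1 224. ]
0.07 top [392.6 406.  208.7 222.1]
0.07 side [345.  353.7 210.6 222.5]
0.075 top [392.9 406.4 208.4 221.8]
0.075 side [345.  353.8 209.1 221. ]
0.08 top [393.2 406.8 208.  221.5]
0.08 side [345.1 353.8 207.6 219.5]
0.085 top [393.5 407.1 207.7 221.2]
0.085 side [345.1 353.9 206.1 218. ]
```

```bash
python3 -c "
from h import *
go((.6022,-.185,.15,86),(.6022,-.185,.057,86))"
```

```text
now [ 0.41   -0.0934  0.1995] [-179.76   -2.24   86.03] F [-0.58  0.57 -0.26] open 0.0855 t 40.8
-> -80.0 198.3 45.6 0.0
-> -83.6 198.7 138.5 0.0
```

send_rows(targets="-20 50 30 0 0; -40 100 40 0 0; -60 150 45 0 0; -80 198 45 0 60; -80 198 45 0 60; -80 198 45 0 60; -81.5 198.5 85 0 60; -81.5 198.5 85 0 60; -81.5 198.5 85 0 60", newtons=70)

```text
time: 41.95
ee_pos: [0.6013, -0.1848, 0.1123]
tcp_rot: [-179.8, -2.2, 86.0]
wrist_force: [0.1, -0.0, 0.8]
opening: 0.0651
grasp_force: 0.0
```

```bash
python3 -c "
from h import *
a=camera('top'); b=camera('side')
cv2.imwrite('pics/k5.png',np.hstack([cv2.resize(b[180:260,310:390],(400,400),interpolation=2),cv2.resize(a[180:250,365:435],(400,400),interpolation=2)]))
go((.6022,-.185,.057,86))"
```

```text
now [ 0.6018 -0.1851  0.1126] [-179.87   -2.2    86.03] F [ 0.52  0.2  -0.6 ] open 0.0656 t 42.0
-> -2.0 0.5 55.6 0.0
```

View pics/k5.png

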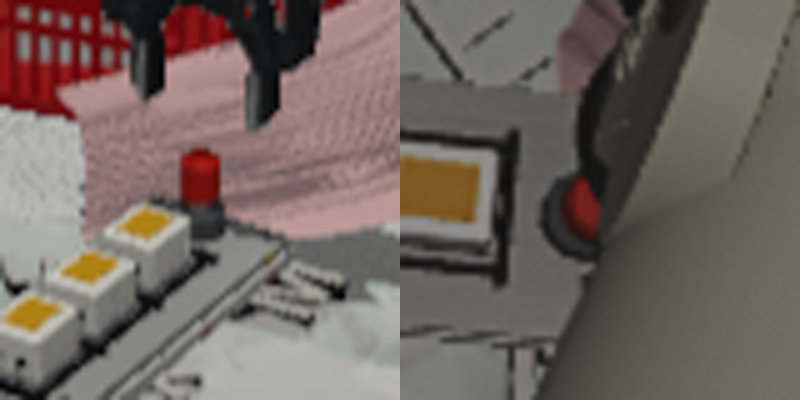

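The open fingers straddle the knob at (200,180) in the side crop. I'm going down and closing.

send_rows(targets="-1 0.5 25 0 60; -2 0.5 45 0 60; -2 0.5 53 0 60; -2 0.5 55.5 0 60; -2 0.5 55.5 0 60; -2 0.5 55.5 0 255; -2 0.5 55.5 0 255; -2 0.5 55.5 0 255; -2 0.5 55.5 0 255; -2 0.5 55.5 0 255; -2 0.5 55.5 0 255")

```text
time: 43.42
ee_pos: [0.6021, -0.1853, 0.0571]
tcp_rot: [-179.9, -2.2, 86.0]
wrist_force: [-4.1, 1.0, 12.4]
opening: 0.0229
grasp_force: 75.9
```

```bash
python3 -c "
from h import *
o=bot.get_obs(); x,y,z=o['ee_pos']; print(o['grasp_force'])
go((x,y,z+.0125,86),*[(x+.0698*s,y+.9976*s,z+.0125,86) for s in (.02,.04,.06,.075)])"
```

```text
75.90183757944033
now [ 0.6021 -0.1853  0.0571] [-179.87   -2.19   86.02] F [-4.12  1.04 12.37] open 0.0229 t 43.4
-> 0.5 -0.0 -12.5 0.0
-> 20.5 -0.0 -11.7 0.0
-> 40.5 -0.0 -11.0 0.0
-> 60.4 -0.0 -10.2 0.0
-> 75.4 0.0 -9.6 0.0
```

send_rows(targets="0 0 -4 0 255; 0.2 0 -8 0 255; 0.5 0 -12 0 255; 0.5 0 -13 0 255; 0.5 0 -13 0 255; 0.5 0 -13 0 255")

```text
time: 44.18
ee_pos: [0.6018, -0.1852, 0.0674]
tcp_rot: [-179.7, -2.2, 86.0]
wrist_force: [5.5, -2.4, -7.9]
opening: 0.0227
grasp_force: 68.8
```

```bash
python3 -c "
from h import *
o=bot.get_obs(); x,y,z=o['ee_pos']; print(o['grasp_force'])
go(*[(x+.0698*s,y+.9976*s,z,86) for s in (.02,.04,.06,.075)])"
```

```text
68.8295174902305
now [ 0.6018 -0.1852  0.0674] [-179.73   -2.23   86.01] F [ 5.55 -2.39 -7.91] open 0.0227 t 44.2
-> 20.0 0.0 0.8 0.0
-> 40.0 0.0 1.6 0.0
-> 60.0 0.0 2.3 0.0
-> 74.9 0.0 2.9 0.0
```

send_rows(targets="0 0 -1.5 0 255; 3 0 -1.5 0 255; 9 0 -1.2 0 255; 16 0 -1 0 255; 23 0 -0.7 0 255; 30 0 -0.4 0 255; 37 0 -0.1 0 255; 44 0 0.2 0 255; 51 0 0.5 0 255; 58 0 0.8 0 255; 64 0 1 0 255; 69 0 1.2 0 255; 73 0 1.3 0 255; 75 0 1.4 0 255; 75 0 1.4 0 255; 75 0 1.4 0 255")

```text
time: 46.18
ee_pos: [0.6074, -0.1102, 0.069]
tcp_rot: [-179.8, -2.2, 86.0]
wrist_force: [8.2, -1.0, -8.9]
opening: 0.0229
grasp_force: 68.9
```

```bash
python3 -c "
from h import *
o=bot.get_obs(); x,y,z=o['ee_pos']; print(o['grasp_force'], np.hypot(x-.6018,y+.1852))
a=camera('top'); mods(a,z=.073,box=(200,500,170,240))
go((x,y,.057,86),(x,y,.12,86))"
```

```text
68.90711066778749 0.075251657794606
[ 0.612  -0.0493  0.073 ] long axis deg 84.3 [21, 29] [336. 209.]
[0.6163 0.0102 0.073 ] long axis deg 85.7 [21, 29] [308. 206.]
[0.6206 0.0692 0.073 ] long axis deg 85.1 [21, 29] [280. 204.]
now [ 0.6074 -0.1102  0.0691] [-179.77   -2.24   86.02] F [ 8.45 -0.84 -9.25] open 0.0232 t 46.2
-> -0.4 0.1 12.1 0.0
-> 2.0 -0.2 -50.9 0.0
```

send_rows(targets="-0.1 0 4 0 255; -0.2 0 8 0 255; -0.3 0 11 0 255; -0.4 0 11.5 0 255; -0.4 0 11.5 0 255; -0.4 0 11.5 0 255")

```text
time: 46.98
ee_pos: [0.6075, -0.1102, 0.0581]
tcp_rot: [-179.8, -2.2, 86.0]
wrist_force: [6.4, -1.3, -5.9]
opening: 0.0227
grasp_force: 69.2
```

send_rows(targets="0 0 1.5 0 255; 0 0 1.5 0 180; 0 0 1.5 0 100; 0 0 1.5 0 60; 0 0 1.5 0 60; 0 0 -20 0 60; 1 0 -60 0 60; 2 0 -120 0 0; 2 -60 -150 0 0; 2 -120 -160 0 0; 2 -180 -170 0 0; 2 -200 -170 0 0; 2 -200 -170 0 0")

```text
time: 48.6
ee_pos: [0.4069, -0.1009, 0.2297]
tcp_rot: [-179.8, -2.2, 86.0]
wrist_force: [0.5, 0.2, 0.7]
opening: 0.0852
grasp_force: 0.0
```

```bash
python3 -c "
from h import *
a=camera('top'); b=camera('side'); mods(a,z=.073,box=(200,500,170,240)); mods(a,box=(200,500,240,350))
h=cv2.cvtColor(b,cv2.COLOR_BGR2HSV); m=cv2.inRange(h,(0,140,70),(9,255,255))|cv2.inRange(h,(172,140,70),(180,255,255))
s=m[190:260,300:352]; n,l,st,ce=cv2.connectedComponentsWithStats(s); print(st[1:]+[300,190,0,0,0])
t=np.linspace(0,2*np.pi,60)
for zc in(.075,.084):
    P=np.array([proj('side',(.6022+.0052+.0125*np.cos(u),-.185+.0748+.0125*np.sin(u),zc+e)) for u in t for e in(-.012,.014)]);print(zc,P.min(0),P.max(0))
cv2.imwrite('pics/e6.png',np.vstack([cv2.resize(a[170:350,110:510],(800,360),interpolation=2),cv2.resize(b[190:300,210:476],(580,240),interpolation=2)[:, :].copy() if 0 else cv2.resize(b[190:280,240:540],(800,240),interpolation=2)]))
go()"
```

```text
[ 0.612  -0.0493  0.073 ] long axis deg 83.3 [21, 29] [336. 209.]
[0.6163 0.0102 0.073 ] long axis deg 85.7 [21, 29] [308. 206.]
[0.6206 0.0692 0.073 ] long axis deg 85.1 [21, 29] [280. 204.]
[ 0.38   -0.3563  0.032 ] long axis deg 83.3 [22, 29] [475. 322.]
[ 0.4512 -0.3618  0.032 ] long axis deg 91.4 [28, 22] [478. 289.]
[[300 190  34  14 284]
 [337 190  11   3  18]
 [332 220   9  12  82]]
0.075 [331.56906194 219.47353043] [340.47672902 231.77965045]
0.084 [331.59774396 216.70437716] [340.52972992 229.03161828]
now [ 0.4082 -0.101   0.2288] [-179.75   -2.23   86.01] F [-0.59  0.2  -0.1 ] open 0.0855 t 48.7
```

View pics/e6.png

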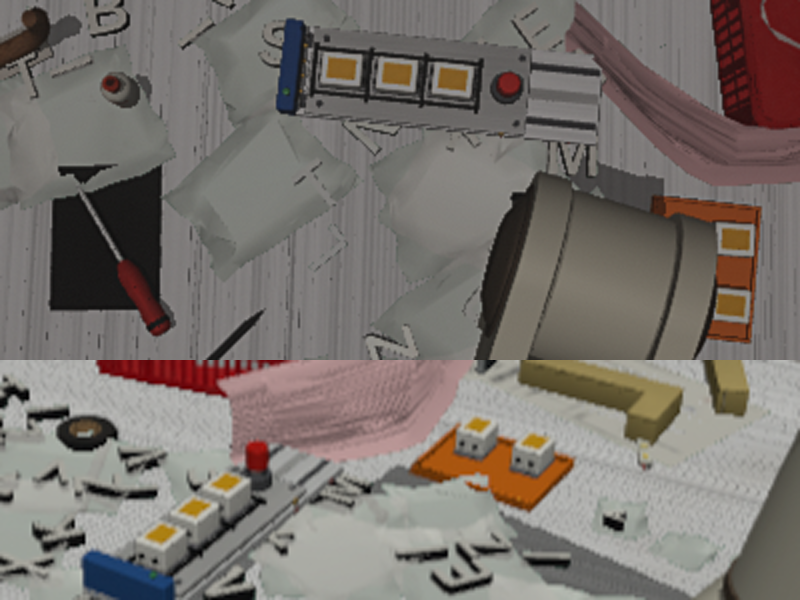

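The carriage is in the test notch with the knob home (rows 220–231). The screwdriver has been knocked, though: its handle end at (160,330) now hangs off the mat, so I'll re-centre it.

```bash
python3 -c "
from h import *
a=camera('top'); h=cv2.cvtColor(a,cv2.COLOR_BGR2HSV); m=cv2.inRange(h,(0,120,50),(9,255,255))|cv2.inRange(h,(172,120,50),(180,255,255))
k=np.zeros_like(m);k[270:350,150:210]=m[270:350,150:210]
k=cv2.morphologyEx(k,cv2.MORPH_CLOSE,np.ones((7,7)))
c=max(cv2.findContours(k,0,2)[0],key=cv2.contourArea); r=cv2.minAreaRect(c); B=[at('top',p,.014)[:2] for p in cv2.boxPoints(r)]
print(np.round(r[0],1),np.round(B,4)); C=at('top',r[0],.014); print(C)
T=at('top',(149,260),.014); d=T-C; an=np.degrees(np.arctan2(d[1],d[0])); print('tip',T,an,np.linalg.norm(d))
for i in(0,1): e=B[i+1]-B[i]; print(np.linalg.norm(e),np.degrees(np.arctan2(e[1],e[0])))
print(bot.get_obs()['q'])
go((C[0],C[1],.12,an-180))"
```

```text
[180.4 318. ] [[0.4041 0.3161]
 [0.4157 0.2976]
 [0.3408 0.2489]
 [0.3294 0.2673]]
[0.37239674 0.28241269 0.014     ]
tip [0.49704751 0.35761014 0.014     ] 31.101111768412174 0.14557633781445975
0.02184915553626118 -57.81097400647967
0.08935188896916843 -146.94834161045392
[-15.34362143 -11.91361447  -6.31666566  96.32928551   2.14197222
  78.6153275 ]
now [ 0.4084 -0.101   0.2285] [-179.7    -2.24   86.02] F [ 0.93 -0.13 -0.42] open 0.0855 t 48.8
-> 375.5 -61.9 123.6 -125.1
```

send_rows(targets="50 -8 0 -10 130; 100 -16 0 -20 130; 150 -25 0 -30 130; 200 -33 0 -40 130; 250 -41 0 -50 130; 300 -50 0 -60 130; 350 -58 0 -70 130; 375 -62 30 -80 130; 375 -62 60 -90 130; 375 -62 100 -100 130; 375 -62 123 -110 130; 375 -62 123 -120 130; 375 -62 123 -126.5 130; 375 -62 123 -126.5 130; 375 -62 123 -126.5 130", newtons=50)

```text
time: 50.62
ee_pos: [0.3718, 0.2823, 0.1205]
tcp_rot: [178.0, 1.1, -147.6]
wrist_force: [-0.3, -0.5, 0.4]
opening: 0.0416
grasp_force: 0.0
```

```bash
python3 -c "
from h import *
go((.3724,.2824,.005,-147.5))"
```

```text
now [0.3718 0.2823 0.1205] [ 178.03    1.05 -147.63] F [-0.28 -0.47  0.4 ] open 0.0416 t 50.6
-> 1.5 -4.2 115.4 -0.1
```

send_rows(targets="0.5 -2 50 0 130; 1 -3 95 0 130; 1.5 -4 110 0 130; 1.5 -4 115 0 130; 1.5 -4 115 0 130; 1.5 -4 115 0 255; 1.5 -4 115 0 255; 1.5 -4 115 0 255; 1.5 -4 115 0 255; 1.5 -4 115 0 255; 1.5 -4 100 0 255; 1 -3 85 0 255; 1 -3 85 0 255; 1 -3 85 0 255")

```text
time: 52.38
ee_pos: [0.3722, 0.2823, 0.0358]
tcp_rot: [178.0, 1.1, -147.5]
wrist_force: [0.4, -0.2, -0.7]
opening: 0.0214
grasp_force: 49.1
```

```bash
python3 -c "
from h import *
print(bot.get_obs()['grasp_force'])
go((.3924,.300,.034,-147.5),(.3924,.300,.007,-147.5))"
```

```text
49.1364723443985
now [0.3722 0.2823 0.0358] [ 178.03    1.11 -147.49] F [ 0.36 -0.18 -0.71] open 0.0214 t 52.4
-> -26.5 4.0 2.5 0.0
-> -26.0 3.1 29.5 0.0
```

send_rows(targets="-13 2 1 0 255; -26.5 4 2.5 0 255; -26.5 4 2.5 0 255; -26 3.5 15 0 255; -26 3 25 0 255; -26 3 29.5 0 255; -26 3 29.5 0 255; -26 3 29.5 0 200; -26 3 29.5 0 130; -26 3 29.5 0 130; -26 4 0 0 130; -27 5 -50 0 100; -28 6 -110 0 0; -20 100 -160 0 0; -10 180 -170 0 0; -10 250 -170 0 0; -10 250 -170 0 0")

```text
time: 54.5
ee_pos: [0.2481, 0.4891, 0.2141]
tcp_rot: [178.0, 1.1, -147.5]
wrist_force: [1.1, 0.9, -0.3]
opening: 0.0855
grasp_force: 0.0
```

```bash
python3 -c "
from h import *
a=camera('top'); b=camera('side')
mods(a,z=.073,box=(200,500,170,240)); mods(a,box=(200,500,240,350))
cv2.imwrite('pics/e7.png',np.vstack([cv2.resize(a[170:350,110:510],(800,360),interpolation=2),cv2.resize(b[190:280,240:540],(800,240),interpolation=2)]))
go()"
```

```text
[ 0.612  -0.0493  0.073 ] long axis deg 84.3 [21, 29] [336. 209.]
[0.6163 0.0102 0.073 ] long axis deg 85.7 [21, 29] [308. 206.]
[0.6206 0.0692 0.073 ] long axis deg 85.1 [21, 29] [280. 204.]
[ 0.38   -0.3563  0.032 ] long axis deg 83.3 [22, 29] [475. 322.]
[ 0.4512 -0.3618  0.032 ] long axis deg 91.4 [28, 22] [478. 289.]
now [0.2461 0.4915 0.2138] [ 177.95    1.12 -147.2 ] F [ 0.3  -1.77 -0.03] open 0.0853 t 54.6
```

View pics/e7.png

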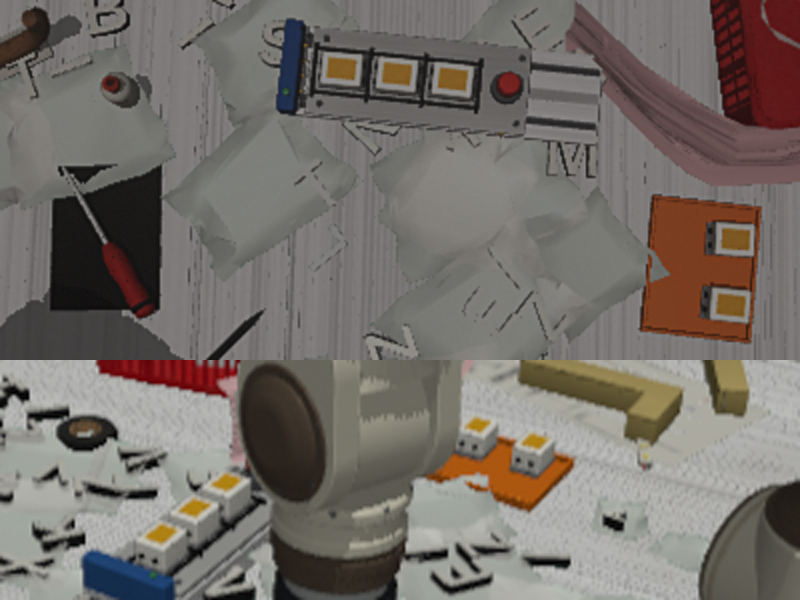

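The screwdriver is centred on the mat again, with its handle at about (130,280). The modules are in place, the carriage is indexed, and the robot is touching nothing.

```bash
python3 -c "
from workcell import ticket
print(ticket.job_done())"
```

```text
the job is handed in; nothing more can be done
None
```

I handed the job in at about 55 s: three potted modules are in the carriage nests, two empty shells are in the orange tray, and the screwdriver is on the mat, put back after being knocked partly off. The carriage is at the test notch with the knob home, and I did not touch the glue bottle.

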